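# Seat the ring holder in the corner stop and shut the gate

## Task

Push the walnut ring holder along the bench with the fingertips until it sits flush against both bars of the steel corner stop, then push the brass gate fully shut across its front. Only push: do not lift or tip the holder, do not touch the ring standing in it, and leave the other things on the bench where they are.

Things in the scene. Friction and masses are not known exactly. Their poses are not given: they have to be found in the camera images.
- holder: loose dark walnut ring holder, a flat block with a grey felt pad on top: 90 mm along its x, 100 mm along its y, 28 mm tall, about 0.2 to 0.45 kg. Origin: centre of its underside, z up. The ring stands up from the middle of its top
- ring: silver ring with a blue stone, standing fixed in a slot in the middle of the holder's top, about 24 mm across; it rises to 46 mm above the holder's underside. It rides along with the holder and must not be touched. Origin 20 mm above the holder's origin
- corner_stop: steel corner stop fixed to the bench, two bars 12 mm wide, 22 mm tall. Origin: where the holder's origin lies when fully seated, axes then parallel to the holder's. In its frame the long bar's inner face is at x = +45 mm (y from -210 to +62), the short bar's at y = +50 mm (x from -43 to +45); open to -x and -y. Pivot post (radius 9, 22 tall) at x -52.5, y +62
- gate_hinge (a point): axis of the gate, at x -52.5, y +62 mm in the corner stop's frame, 12 mm above the bench. The gate is a straight brass bar 12 mm thick, its top 22 mm above the bench, reaching 100 mm from the axis, with an upright red knob (12 mm across, top at 34 mm) 92 mm out. The point turns with the bar; its -y axis points along the bar to the knob
- gate (a joint): gate angle, rad. 0: shut on its own end stop, bar along the corner stop's -y, 1.5 mm clear of the -x face of a seated holder. Grows clockwise seen from above as it opens (1.57: bar along the stop's -x), to 2.4. Light friction (about 1 N at mid bar); it stays where left
- jar: small amber glass jar with steel lid, 52 mm across, 55 mm tall, standing. Bystander; origin: on its underside, z up
- tin: flat aluminium tin with green lid, 65 mm across, 26 mm tall. Bystander; origin: on its underside, z up
- punch: steel doming punch standing on its round 30 mm foot, 65 mm tall. Bystander; origin: on its underside, z up
- ring_clamp: pale wooden ring clamp with a brass band, lying, 120 x 28 x 26 mm, long along its x. Bystander; origin: on its underside, z up
- handpiece: chrome polishing handpiece with a grey felt bob, lying, 138 x 18 x 20 mm, long along its x. Bystander; origin: on its underside, z up
- hammer: small hammer lying, 220 mm long along its x. Bystander; origin: on its underside, z up
- bench_block: square steel bench block, 55 x 55 x 18 mm. Bystander; origin: on its underside, z up
Not all that is in view belongs to the job. Several things have the shape of the holder; the one meant has the colours described above.

How it is judged:
By the outcome, as a careful person would: the job done as asked, in the order asked, and still so for the second after the job is handed in, with the robot touching nothing.
It also fails if it takes over 67 s, if anything falls off the work surface, if the arm or the gripper's body presses on something with over 40 N, if the wrist force passes 120 N, or if a joint passes its speed limit or range.

## Robot

A 6-joint arm with a two-finger parallel gripper is mounted at the origin on the work surface. World frame = base frame: x ahead of the robot, y to its left, z up, the work surface at z = 0. Lengths are in mm, angles in degrees, forces in N, time in s.
With the tool pointing down it reaches from about 350 to 875 mm from the base axis. Payload 4.2 kg.
Tool frame: the origin (TCP) lies between the finger pads; the fingertips stand 11 mm ahead of it and the grasp point (between the pads) lies 8 mm behind it; z points along the fingers, y is the direction in which the jaws open and shut (so a half turn about z gives the same grasp; the last joint's range is limited). The gripper opens to 87 mm and grips with 3 to 60 N. Pads are 19 mm wide; open, the fingers measure 117 mm over their backs; the gripper's body (75 mm by 190 mm) begins 51 mm behind the grasp point.
Start: joints at [82.139, 22.042, 0.453, 0, -68.411, -14.817], TCP at [240.933, 576.672, 233.55] pointing down, gripper open.
Joint ranges: [-179.83, 179.83], [-69.29, 118.12], [-61.27, 80.66], [-181.25, 117.63], [-171.15, -9.14], [-177.46, 177.46]. Speed limits (degrees/s): [159.86, 159.86, 180, 180, 180, 180].

## Interface

Orientations are given as a 3x3 rotation matrix whose columns are the frame's x, y, z axes.
In Python, from rig import arm, cams, sign_off gives the robot as it stands. The module is installed in compiled form; this text tells all that it offers.
- The arm moves only by the shell command python3 -m pendant 'ROWS' [FORCE]. ROWS is JSON, a list of rows, each a list of 7 numbers: the closure, from 0 (fully open) to 1 (shut), then the shift along the tool's x, y, z in m, then the turn, a rotation vector about the tool's x, y, z in rad. In form: [[grip, tx, ty, tz, wx, wy, wz], ...]. A call has exactly 5 rows; each row is the pose to reach, as a shift and turn from the pose measured when the call began, along the tool's axes at that moment; what a row does not reach only later rows make up. A row lasts 1/12 s, in which the tool goes at most 41.7 mm and 7.16 degrees, less where a joint would pass 70% of its speed; a pose out of reach is approached as far as the arm can. A call with a gripper value outside its range is refused whole. The fingers move at their own pace and stop on an object; FORCE is the grip in N (left out, the last holds). Time passes only in rows, so rows that repeat a pose let the fingers close, or fill a call up. It gives the time, the measured TCP pose, the force and the opening at its end, in the units of the state.
- arm.get_state(): the state, without advancing time (a new reading comes with each control period).
- cams.read_camera(name): name is "scene" or "top" or "wrist"; returns a dict with "image" (420x560x3 uint8, blue, green, red), "fovy" (degrees; the focal length in pixels is half the picture's height over the tangent of half this angle, whatever the lens; pixels are square), "cx", "cy" (the principal point, pixels), "k1" (the pictures are not rectified: a ray, as slopes to the right and down, at radius r is drawn at 1 + k1 r^2 times it, then the intrinsics apply), "position" and "attitude" of the camera in the world. Camera axes: x right, y down, z forward; pixel columns grow to the right and rows downward; lengths in mm; the calibration is good to about 2 mm. A picture is of the moment at which its call begins. There is no depth.
- sign_off(): hands the job in, once; it reports no verdict.
The state is a dict: "time_s": time; "q": joint angles; "qvel": joint speeds; "joint_efforts": joint torques, N m; "tcp_pos": TCP position; "tool_rot": TCP orientation; "force": force on the tool from outside, world axes, zero at the start; "moment": the same for the moment, N m; "width": finger opening in mm.
Only numpy, scipy, OpenCV 4.12 (cv2) and the standard library are available. Lean on these libraries where they do the work, as an engineer would, in place of code of your own. Each camera call takes 0.05 s, during which the arm holds its last target. There are 200 camera calls.

## Working session

There is one attempt and no reset: what is moved stays moved. The work goes in short steps, Python scripts to look and compute and a shell command to move; the robot and the scene stay as the last step left them, time stands still between calls to the robot, and variables do not carry over. Pictures are saved under pics/ and viewed, on a budget of 10 in all, crops included, one or two more only if the job needs it, and the job is handed in when it is done.

```bash
mkdir -p pics; cat > h.py <<'E'
import numpy as np, cv2
from rig import arm, cams, sign_off
def cam(n):
    c=cams.read_camera(n); return c
def ray(c,u,v):
    f=210/np.tan(np.radians(c["fovy"])/2)
    K=np.array([[f,0,c["cx"]],[0,f,c["cy"]],[0,0,1]])
    p=cv2.undistortPoints(np.array([[[u,v]]],float),K,np.array([c["k1"],0,0,0.]))[0,0]
    return np.array(c["attitude"]).reshape(3,3)@np.array([p[0],p[1],1])
def onz(c,u,v,z):
    d=ray(c,u,v); p=np.array(c["position"]); return p+d*(z-p[2])/d[2]
def proj(c,P):
    f=210/np.tan(np.radians(c["fovy"])/2)
    q=np.array(c["attitude"]).reshape(3,3).T@(np.array(P)-np.array(c["position"])); s=q[:2]/q[2]
    s=s*(1+c["k1"]*(s@s)); return f*s+[c["cx"],c["cy"]]
E
python3 - <<'E'
from h import *
for n in("top","scene"):
    c=cam(n); print(n,c["position"],c["fovy"],c["k1"],c["image"].shape)
    cv2.imwrite(f"pics/{n}1.png",cv2.resize(c["image"],None,fx=1.42,fy=1.42,interpolation=cv2.INTER_CUBIC))
s=arm.get_state(); print(s["time_s"],s["tool_rot"],s["width"])
E
```

```text
top [3.44310601e+02 4.48544295e-01 1.16675262e+03] 43.12381006551293 -0.11892088369802553 (420, 560, 3)
scene [1254.85430438  126.40737698  764.93715453] 50.14449316813308 0.04914561825871218 (420, 560, 3)
0.1 [[ 9.22638611e-01 -3.85665119e-01 -6.40507723e-04]
 [-3.85665633e-01 -9.22636790e-01 -1.83652860e-03]
 [ 1.17329032e-04  1.94147401e-03 -9.99998108e-01]] 86.92972186630972
```

View pics/top1.png

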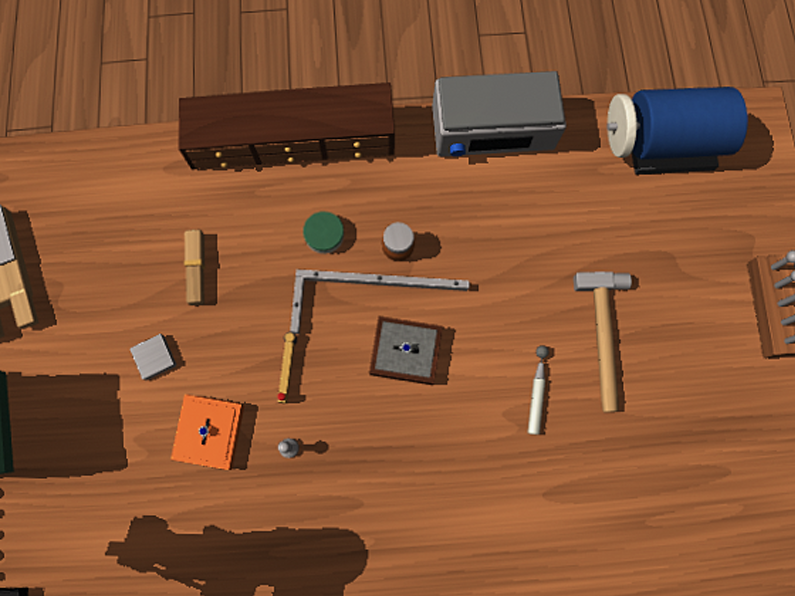

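View pics/scene1.png

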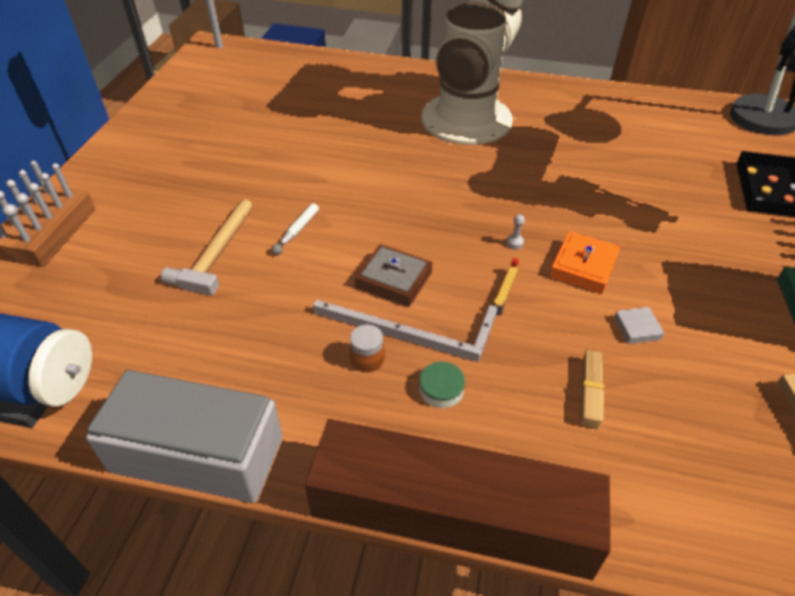

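The top view (up is +x, left is +y) shows the L-stop with its corner at (300,273) and the gate pointing towards -x from (290,338) to its knob at (282,398). The walnut holder is at (407,348), with the punch at (289,448). The orange block is a decoy. Next I'll measure these.

```bash
cat > meas.py <<'E'
from h import *
def meas(c,name=None):
    im=c["image"]; hsv=cv2.cvtColor(im,cv2.COLOR_BGR2HSV); H,S,V=[hsv[...,i].astype(int) for i in range(3)]
    def blob(m,cen):
        n,l,st,ce=cv2.connectedComponentsWithStats(m.astype(np.uint8))
        ok=[i for i in range(1,n) if st[i,4]>40]; 
        i=min(ok,key=lambda i:np.hypot(*(ce[i]-cen))); return l==i
    def world(m,z):
        cs,_=cv2.findContours(m.astype(np.uint8),0,1); k=max(cs,key=cv2.contourArea)[:,0]
        return np.array([onz(c,u,v,z)[:2] for u,v in k],np.float32)
    return im,H,S,V,blob,world
E
python3 - <<'E'
from meas import *
c=cam("top"); im,H,S,V,blob,world=meas(c)
grey=(S<70)&(V>60)
f=blob(grey,(286,245)); print("felt",f.sum()); w=world(f,28); r=cv2.minAreaRect(w); print(r, cv2.boxPoints(r).round(1).tolist())
b=blob(grey,(255,197)); ys,xs=np.nonzero(b); print("bar",b.sum(),xs.min(),xs.max(),ys.min(),ys.max())
lb=b.copy(); lb[:, :222]=0; w=world(lb,22); r=cv2.minAreaRect(w);print("long",r,cv2.boxPoints(r).round(1).tolist())
sb=b.copy(); sb[:205]=0; w=world(sb,22); r=cv2.minAreaRect(w);print("short",r,cv2.boxPoints(r).round(1).tolist())
g=(H>18)&(H<32)&(S>110)&(V>90); g=blob(g,(203,258)); r=cv2.minAreaRect(world(g,22)); print("gate",g.sum(),r,cv2.boxPoints(r).round(1).tolist())
print("punch",onz(c,289/1.42,446/1.42,65),"foot",onz(c,291/1.42,448/1.42,5),"knob",onz(c,281/1.42,397/1.42,34),"ring",onz(c,406/1.42,348/1.42,44))
print("corner",onz(c,297/1.42,271/1.42,22),"end",onz(c,470/1.42,285/1.42,22),"pivot",onz(c,291/1.42,338/1.42,22))
x,y=150,140; cr=im[170:340,180:345]; cv2.imwrite("pics/crop1.png",cv2.resize(cr,None,fx=3.5,fy=3.5,interpolation=cv2.INTER_CUBIC))
E
```

```text
felt 1249
((524.9481201171875, -41.741390228271484), (84.17094421386719, 74.5303726196289), 76.58196258544922) [[478.8999938964844, -74.0], [551.4000244140625, -91.30000305175781], [571.0, -9.5], [498.5, 7.800000190734863]]
bar 910 205 330 190 234
long ((637.0697631835938, -28.799537658691406), (241.44175720214844, 13.583826065063477), 82.06604766845703) [[613.7000122070312, -147.39999389648438], [627.0999755859375, -149.3000030517578], [660.5, 89.80000305175781], [647.0, 91.69999694824219]]
short ((596.0746459960938, 123.74517822265625), (12.585004806518555, 65.7256851196289), 81.87713623046875) [[562.7000122070312, 122.19999694824219], [627.7000122070312, 112.9000015258789], [629.5, 125.30000305175781], [564.4000244140625, 134.60000610351562]]
gate 106 ((517.072509765625, 142.68597412109375), (11.294548034667969, 90.03150177001953), 82.54336547851562) [[471.70001220703125, 142.89999389648438], [561.0, 131.1999969482422], [562.4000244140625, 142.39999389648438], [473.20001220703125, 154.10000610351562]]
punch [388.77317778 138.17661798  65.        ] foot [387.98295122 142.77455556   5.        ] knob [463.60086114 150.64099998  34.        ] ring [523.17330972 -41.92969857  44.        ]
corner [660.80758607 118.78496161  22.        ] end [ 618.87499025 -150.3351558    22.        ] pivot [554.6753546 132.8607208  22.       ]
```

View pics/crop1.png

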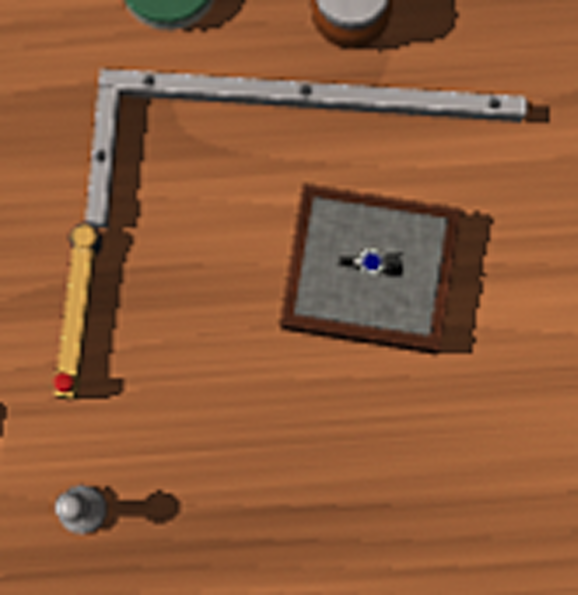

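```bash
cat > go.py <<'E'
# usage: go.py sx sy z yawrel  -> delta in tool frame (m, rad), target in stop frame
import sys; from h import *
psi=np.radians(-7.95); X=np.array([np.cos(psi),np.sin(psi)]); Y=np.array([-X[1],X[0]]); O=np.array([599.5,66.7])
def rel(p): return np.array([(p[:2]-O)@X,(p[:2]-O)@Y])
def show():
    s=arm.get_state(); p=np.array(s["tcp_pos"]); R=np.array(s["tool_rot"]).reshape(3,3)
    print("t%.2f stop-rel"%s["time_s"],rel(p).round(1),"z%.1f"%p[2],"yaw %.2f"%(np.degrees(np.arctan2(R[1,0],R[0,0])-psi)),"F",(np.array(s["force"])).round(1),"w%.1f"%s["width"]); return p,R
if __name__=="__main__":
    p,R=show()
    a=list(map(float,sys.argv[1:]))
    for i in range(0,len(a),4):
        sx,sy,z,yw=a[i:i+4]; t=np.r_[O+sx*X+sy*Y,z]; th=np.radians(yw)+psi
        Rt=np.array([[np.cos(th),np.sin(th),0],[np.sin(th),-np.cos(th),0],[0,0,-1]])
        print("delta",(R.T@(t-p)/1000).round(4),cv2.Rodrigues(R.T@Rt)[0].ravel().round(4),"n",np.linalg.norm(t-p).round())
E
R='[0.6,0.132,0.15,0,0,0,0]'
python3 -m pendant '[[0.6,0.026,0.03,0,0,0,0],[0.6,0.054,0.06,0,0,0,0],[0.6,0.08,0.09,0,0,0,0],[0.6,0.106,0.12,0,0,0,0],[0.6,0.132,0.15,0,0,0,0]]'
python3 -m pendant '[[0.6,0.026,0.03,0,0,0,0],[0.6,0.054,0.06,0,0,0,0],[0.6,0.08,0.09,0,0,0,0],[0.6,0.106,0.12,0,0,0,0],[0.6,0.132,0.15,0,0,0,0]]'
python3 go.py -138 -117.7 120 0
```

```text
time_s: 0.57
tcp_pos: [304.8, 385.0, 232.6]
tool_rot: [[0.923, -0.385, -0.001], [-0.385, -0.923, -0.002], [0.0, 0.002, -1.0]]
force: [0.8, 0.8, -0.2]
width: 61.7
time_s: 0.98
tcp_pos: [368.7, 193.7, 233.1]
tool_rot: [[0.923, -0.385, -0.001], [-0.385, -0.923, -0.002], [0.0, 0.002, -1.0]]
force: [1.1, 1.1, -0.6]
width: 36.0
t0.98 stop-rel [-246.1   93.8] z233.1 yaw -14.67 F [ 1.1  1.1 -0.6] w36.0
delta [0.1581 0.177  0.1135] [ 2.10e-03  2.00e-04 -2.56e-01] n 263.0
```

```bash

python3 -m pendant '[[0.6,0.022,0.025,0.016,0,0,-0.05],[0.6,0.045,0.05,0.032,0,0,-0.1],[0.6,0.07,0.08,0.05,0,0,-0.15],[0.6,0.094,0.105,0.068,0,0,-0.2],[0.6,0.118,0.132,0.085,0.002,0,-0.256]]'
python3 -m pendant '[[0.6,0,0,0,0,0,0],[0.6,0,0,0,0,0,0],[0.6,0,0,0,0,0,0],[0.6,0,0,0,0,0,0],[0.6,0,0,0,0,0,0]]' >/dev/null
python3 go.py -138 -117.7 21 0
python3 - <<'E'
from h import *
c=cam("wrist"); cv2.imwrite("pics/wrist1.png",c["image"]); print(c["position"],c["fovy"],c["k1"])
E
```

```text
time_s: 1.4
tcp_pos: [426.9, 24.5, 147.7]
tool_rot: [[0.991, -0.135, 0.0], [-0.135, -0.991, 0.0], [0.0, -0.0, -1.0]]
force: [0.3, 0.4, 0.0]
width: 34.8
t1.82 stop-rel [-164.9  -64.3] z148.4 yaw 0.29 F [ 0.1 -0.6 -0.3] w34.8
delta [0.0264 0.0537 0.1274] [-0.0014 -0.002   0.0051] n 141.0
[504.87841402  14.57866162 300.28606058] 65.19736749041904 -0.030753371335226112
```

View pics/wrist1.png

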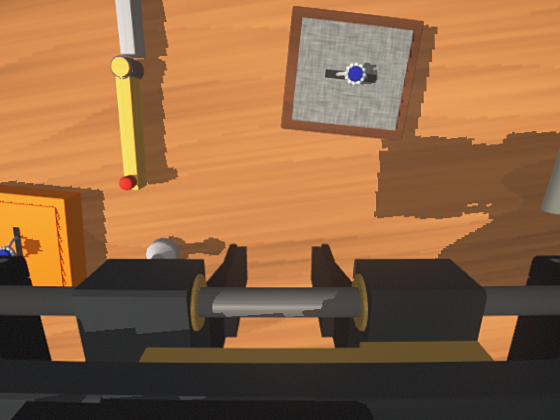

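The wrist view shows the walnut holder at (350,72), the gate from (121,66) to its knob at (127,183), and the punch at (165,248). The way down is clear.

```bash

python3 -m pendant '[[0.6,0.013,0.027,0.02,0,0,0.005],[0.6,0.026,0.054,0.04,0,0,0.005],[0.6,0.026,0.054,0.07,0,0,0.005],[0.6,0.026,0.054,0.1,0,0,0.005],[0.6,0.026,0.054,0.127,0,0,0.005]]' >/dev/null
python3 -m pendant '[[0.6,0,0,0,0,0,0],[0.6,0,0,0,0,0,0],[0.6,0,0,0,0,0,0],[0.6,0,0,0,0,0,0],[0.6,0,0,0,0,0,0]]' >/dev/null
python3 go.py -138 -117.7 21 0
python3 - <<'E'
from meas import *
from go import rel,psi
c=cam("wrist"); im,H,S,V,blob,world=meas(c)
g=(S<60)&(V>60)
p=proj(c,(525,-41,28)); f=blob(g,p); r=cv2.minAreaRect(world(f,28)); print(p,f.sum(),r,rel(np.array(r[0])))
cv2.imwrite("pics/wrist2.png",im)
E
```

```text
t2.70 stop-rel [-137.  -116.6] z22.4 yaw 0.10 F [-0.2 -0.2  1. ] w35.0
delta [-0.001   0.0012  0.0014] [-0.0038 -0.0072  0.0017] n 2.0
[278.72209802 112.15572849] 34299 ((524.0892944335938, -43.65912628173828), (84.5075454711914, 74.58470916748047), 76.85671997070312) [ -59.42229734 -119.72845045]
```

```bash

python3 -m pendant '[[0.6,0.008,0.003,0,0,0,0],[0.6,0.016,0.003,0,0,0,0],[0.6,0.024,0.003,0,0,0,0],[0.6,0.032,0.003,0,0,0,0],[0.6,0.04,0.003,0,0,0,0]]' >/dev/null; python3 go.py
python3 -m pendant '[[0.6,0.006,0,0,0,0,0],[0.6,0.012,0,0,0,0,0],[0.6,0.018,0,0,0,0,0],[0.6,0.024,0,0,0,0,0],[0.6,0.028,0,0,0,0,0]]' >/dev/null; 
python3 - <<'E'
from meas import *
from go import rel,psi,show
show()
c=cam("wrist"); im,H,S,V,blob,world=meas(c)
cv2.imwrite("pics/wrist3.png",im)
E
python3 go.py -53 -118 21 0
```

```text
t3.17 stop-rel [ -97.2 -120.2] z22.2 yaw 0.05 F [-3.2 -0.2  2.2] w34.5
t3.58 stop-rel [ -68.1 -120. ] z22.1 yaw 0.05 F [-1.9  0.1 -0.1] w35.0
t3.63 stop-rel [ -67.4 -119.9] z22.2 yaw 0.06 F [ 0.1 -1.   0.4] w34.5
delta [ 0.0144 -0.0019  0.0013] [-0.0032 -0.0063  0.0011] n 15.0
```

View pics/wrist3.png

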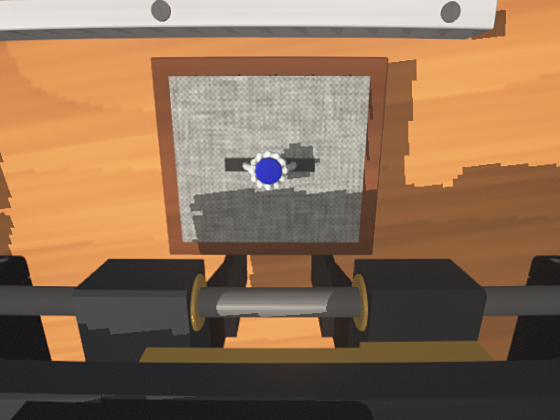

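The holder is now square to the stop, with a gap left to the long bar (holder edge at row 58, bar at row 38). I'll press on slowly.

```bash

python3 -m pendant '[[0.6,0.003,0,0.001,0,0,0],[0.6,0.006,0,0.001,0,0,0],[0.6,0.008,0,0.001,0,0,0],[0.6,0.01,0,0.001,0,0,0],[0.6,0.011,0,0.001,0,0,0]]' | grep force; python3 go.py
python3 -m pendant '[[0.6,0.001,0,0,0,0,0],[0.6,0.002,0,0,0,0,0],[0.6,0.003,0,0,0,0,0],[0.6,0.004,0,0,0,0,0],[0.6,0.004,0,0,0,0,0]]' |grep force; 
python3 go.py -53 -118 21 0
```

```text
force: [-0.8, 1.3, -0.1]
t4.05 stop-rel [ -56.1 -119.8] z21.2 yaw 0.06 F [-0.8  1.3 -0.1] w34.9
force: [-8.8, 4.8, 5.1]
t4.47 stop-rel [ -56.  -120.2] z20.9 yaw 0.02 F [-8.8  4.8  5.1] w34.7
delta [ 0.003  -0.0022 -0.0001] [-0.0019  0.0015  0.0004] n 4.0
```

```bash

python3 -m pendant '[[0.6,0.002,0,0,0,0,0],[0.6,0.004,0,0,0,0,0],[0.6,0.005,0,0,0,0,0],[0.6,0.005,0,0,0,0,0],[0.6,0.005,0,0,0,0,0]]' | grep force; python3 go.py
python3 -m pendant '[[0.6,-0.01,0,0,0,0,0],[0.6,-0.025,0,0,0,0,0],[0.6,-0.04,0,0,0,0,0],[0.6,-0.04,0.04,0,0,0,0],[0.6,-0.04,0.08,0,0,0,0]]' |grep force; 
python3 - <<'E'
from h import *
print(arm.get_state()["q"])
c=cam("top"); im=c["image"]; cv2.imwrite("pics/crop2.png",cv2.resize(im[170:340,180:345],None,fx=3.5,fy=3.5,interpolation=cv2.INTER_CUBIC))
E
python3 go.py 0 -205 21 90 -90 -205 21 90
```

```text
force: [-10.3, 5.4, 6.3]
t4.88 stop-rel [ -55.9 -120.9] z20.3 yaw -0.03 F [-10.3   5.4   6.3] w34.9
force: [0.5, 0.3, -0.2]
[  5.0100095   25.16989481 -32.01754379  -0.21357643 -33.23434443
  77.58939174]
t5.35 stop-rel [ -95.8 -205.8] z21.2 yaw -0.15 F [-0.2 -3.7 -0.1] w34.9
delta [ 0.0958 -0.0011 -0.0007] [-0.0075  0.0079 -1.5734] n 96.0
delta [ 0.0058 -0.0009  0.0002] [-0.0075  0.0079 -1.5734] n 6.0
```

```bash

python3 -m pendant '[[0.6,0,0,0,0,0,0.12],[0.6,0,0,0,0,0,0.24],[0.6,0,0,0,0,0,0.36],[0.6,0,0,0,0,0,0.48],[0.6,0,0,0,0,0,0.6]]' >/dev/null
python3 -m pendant '[[0.6,0,0,0,0,0,0.12],[0.6,0,0,0,0,0,0.24],[0.6,0,0,0,0,0,0.36],[0.6,0,0,0,0,0,0.48],[0.6,0,0,0,0,0,0.6]]' >/dev/null
python3 -m pendant '[[0.6,0,0,0,0,0,0.12],[0.6,0,0,0,0,0,0.24],[0.6,0,0,0,0,0,0.37],[0.6,0,0,0,0,0,0.37],[0.6,0,0,0,0,0,0.37]]' >/dev/null
python3 go.py 0 -205 21 -90
```

```text
t6.60 stop-rel [ -91.6 -205.6] z22.8 yaw -90.57 F [ 0.4 -0.6  0. ] w34.7
delta [-0.0015 -0.0915  0.0018] [ 0.0004  0.0006 -0.01  ] n 92.0
```

View pics/crop2.png

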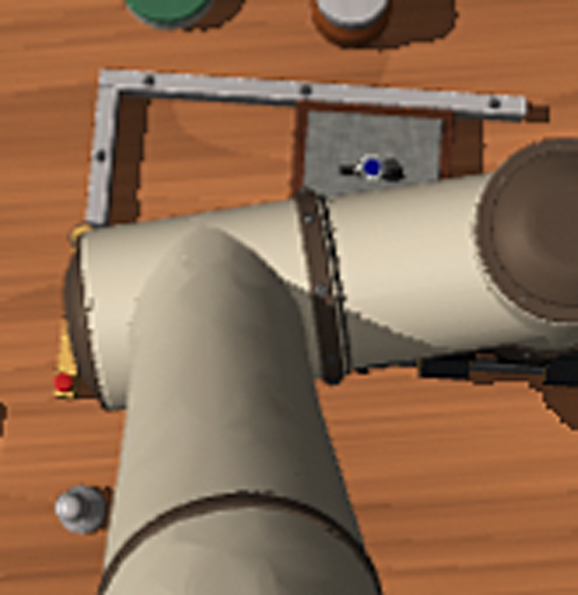

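The holder lies flush on the long bar (bar lower edge at row 100, holder just below). Next is the push along the bar.

```bash

python3 -m pendant '[[0.6,0,-0.025,0.002,0,0,-0.01],[0.6,0,-0.05,0.002,0,0,-0.01],[0.6,0,-0.075,0.002,0,0,-0.01],[0.6,0,-0.09,0.002,0,0,-0.01],[0.6,0,-0.09,0.002,0,0,-0.01]]' |grep force; python3 go.py
python3 -m pendant '[[0.6,-0.007,0,0,0,0,0],[0.6,-0.014,0,0,0,0,0],[0.6,-0.022,0,0,0,0,0],[0.6,-0.03,0,0,0,0,0],[0.6,-0.038,0,0,0,0,0]]' |grep force;python3 go.py
python3 -m pendant '[[0.6,-0.008,0,0,0,0,0],[0.6,-0.016,0,0,0,0,0],[0.6,-0.024,0,0,0,0,0],[0.6,-0.032,0,0,0,0,0],[0.6,-0.04,0,0,0,0,0]]' |grep force; 
python3 go.py 0 -60 21 -90
```

```text
force: [0.3, 0.2, 0.3]
t7.02 stop-rel [   2.6 -206.3] z21.1 yaw -89.80 F [0.3 0.2 0.3] w34.9
force: [0.3, -1.4, -0.8]
t7.43 stop-rel [   1.7 -167.5] z21.2 yaw -89.74 F [ 0.3 -1.4 -0.8] w35.2
force: [-0.7, -0.8, 0.1]
t7.85 stop-rel [   1.4 -126.8] z21.3 yaw -89.73 F [-0.7 -0.8  0.1] w35.0
delta [-0.0668  0.0011  0.0003] [-0.0036  0.      0.0047] n 67.0
```

```bash

python3 -m pendant '[[0.6,-0.008,0.001,0,0,0,0.004],[0.6,-0.016,0.001,0,0,0,0.004],[0.6,-0.024,0.001,0,0,0,0.004],[0.6,-0.032,0.001,0,0,0,0.004],[0.6,-0.04,0.001,0,0,0,0.004]]' |grep force; python3 go.py
python3 -m pendant '[[0.6,-0.005,0,0,0,0,0],[0.6,-0.01,0,0,0,0,0],[0.6,-0.014,0,0,0,0,0],[0.6,-0.017,0,0,0,0,0],[0.6,-0.019,0,0,0,0,0]]' |grep force;python3 go.py
python3 -m pendant '[[0.6,-0.002,0,0,0,0,0],[0.6,-0.004,0,0,0,0,0],[0.6,-0.006,0,0,0,0,0],[0.6,-0.008,0,0,0,0,0],[0.6,-0.009,0,0,0,0,0]]' |grep force; 
python3 go.py 0 -60 21 -90
```

```text
force: [-0.7, -2.0, 0.4]
t8.27 stop-rel [  0.2 -86. ] z21.3 yaw -89.96 F [-0.7 -2.   0.4] w34.8
force: [-0.9, -2.5, 0.6]
t8.68 stop-rel [  0.1 -66.7] z21.3 yaw -89.95 F [-0.9 -2.5  0.6] w34.7
force: [1.7, -20.2, 0.9]
t9.10 stop-rel [ -0.1 -61.6] z21.3 yaw -89.98 F [  1.7 -20.2   0.9] w34.8
delta [-0.0016 -0.0001  0.0003] [-0.0009 -0.0053  0.0004] n 2.0
```

```bash

python3 -m pendant '[[0.6,0.01,0,0,0,0,0],[0.6,0.03,0,0,0,0,0],[0.6,0.05,0.015,0,0,0,0],[0.6,0.05,0.05,0,0,0,0],[0.6,0.05,0.09,0,0,0,0]]' |grep force; python3 go.py
python3 -m pendant '[[0.6,0,0.01,0,0,0,-0.12],[0.6,0,0.02,0,0,0,-0.24],[0.6,0,0.02,0,0,0,-0.36],[0.6,0,0.02,0,0,0,-0.48],[0.6,0,0.02,0,0,0,-0.6]]' |grep force
python3 - <<'E'
from h import *
c=cam("top"); im=c["image"]; cv2.imwrite("pics/crop3.png",cv2.resize(im[170:340,180:345],None,fx=3.5,fy=3.5,interpolation=cv2.INTER_CUBIC))
E
python3 -m pendant '[[0.6,0,0,0,0,0,-0.12],[0.6,0,0,0,0,0,-0.24],[0.6,0,0,0,0,0,-0.36],[0.6,0,0,0,0,0,-0.48],[0.6,0,0,0,0,0,-0.6]]' |grep force
python3 -m pendant '[[0.6,0,0,0,0,0,-0.12],[0.6,0,0,0,0,0,-0.24],[0.6,0,0,0,0,0,-0.37],[0.6,0,0,0,0,0,-0.37],[0.6,0,0,0,0,0,-0.37]]' |grep force
python3 go.py -85 -8 21 0
```

```text
force: [-0.5, 1.2, -0.0]
t9.52 stop-rel [ -89.2 -112.1] z21.4 yaw -90.15 F [-0.5  1.2 -0. ] w34.7
force: [-0.7, -0.1, -0.3]
force: [-0.6, 0.4, -0.4]
force: [-0.4, -0.3, 0.6]
t10.82 stop-rel [-108.1 -110.9] z21.9 yaw 0.27 F [-0.4 -0.3  0.6] w34.6
delta [ 0.0236 -0.1028  0.0009] [ 0.0014 -0.0072  0.0048] n 105.0
```

View pics/crop3.png

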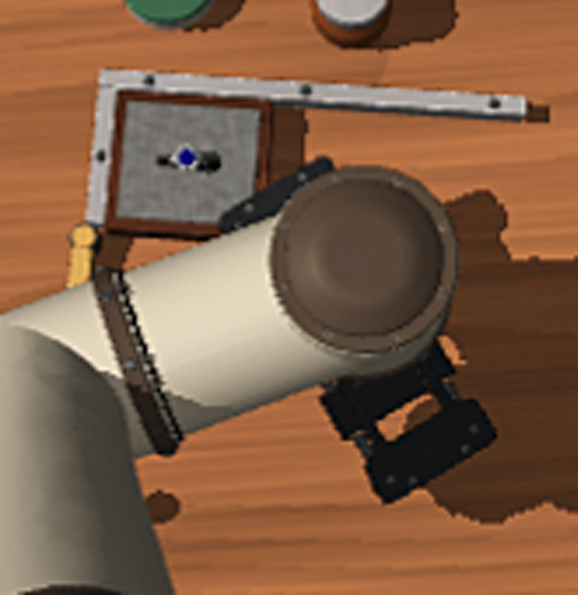

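The holder sits in the corner. I'll press it once more towards +x so it is flush with both bars.

```bash

python3 -m pendant '[[0.6,0,-0.025,0,0,0,0.005],[0.6,0.006,-0.05,0,0,0,0.005],[0.6,0.012,-0.075,0,0,0,0.005],[0.6,0.018,-0.1,0,0,0,0.005],[0.6,0.024,-0.102,0,0,0,0.005]]' |grep force; python3 go.py
python3 -m pendant '[[0.6,0.005,0,0,0,0,0],[0.6,0.01,0,0,0,0,0],[0.6,0.015,0,0,0,0,0],[0.6,0.02,0,0,0,0,0],[0.6,0.024,0,0,0,0,0]]' |grep force; python3 go.py
python3 -m pendant '[[0.6,0.002,0,0,0,0,0],[0.6,0.004,0,0,0,0,0],[0.6,0.006,0,0,0,0,0],[0.6,0.008,0,0,0,0,0],[0.6,0.008,0,0,0,0,0]]' |grep force; python3 go.py
```

```text
force: [-0.4, -0.3, -0.2]
t11.23 stop-rel [-83.   -5.1] z22.4 yaw -0.00 F [-0.4 -0.3 -0.2] w35.1
force: [0.7, 1.4, -0.4]
t11.65 stop-rel [-58.6  -6. ] z22.5 yaw -0.11 F [ 0.7  1.4 -0.4] w35.1
force: [-11.1, 5.3, 7.5]
t12.07 stop-rel [-55.7  -7.6] z21.8 yaw -0.21 F [-11.1   5.3   7.5] w34.5
```

```bash

python3 -m pendant '[[0.6,-0.01,0,0,0,0,0],[0.6,-0.025,0,0,0,0,0],[0.6,-0.04,0,-0.02,0,0,0],[0.6,-0.06,0,-0.05,0,0,0],[0.6,-0.06,0,-0.08,0,0,0]]' |grep force
python3 -m pendant '[[0.6,0,0,0,0,0,0],[0.6,0,0,0,0,0,0],[0.6,0,0,0,0,0,0],[0.6,0,0,0,0,0,0],[0.6,0,0,0,0,0,0]]' >/dev/null; python3 go.py
python3 - <<'E'
from h import *
c=cam("wrist"); im=c["image"]; np.save("w4.npy",c,allow_pickle=True); cv2.imwrite("pics/wrist4.png",cv2.resize(im,None,fx=1.42,fy=1.42,interpolation=cv2.INTER_CUBIC))
E
```

```text
force: [0.3, 0.2, 0.3]
t12.90 stop-rel [-120.    -9.2] z100.4 yaw -0.26 F [0.3 0.1 0.1] w34.6
```

View pics/wrist4.png

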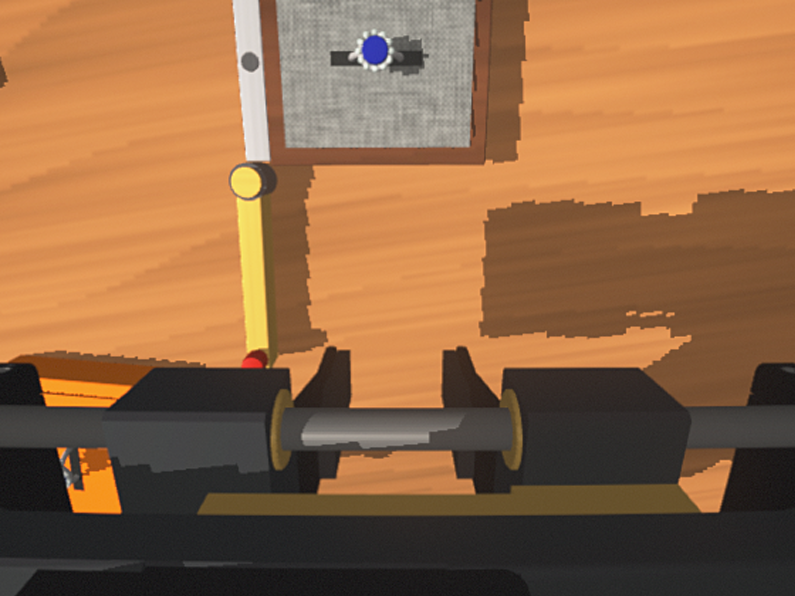

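```bash
python3 - <<'E'
from meas import *
from go import rel
c=np.load("w4.npy",allow_pickle=True).item(); im=c["image"].astype(int)
S=cv2.cvtColor(c["image"],cv2.COLOR_BGR2HSV)[...,1].astype(float)
for v in (15,30,60,75,90,105):
    row=S[v,155:350]; g=np.diff(row); idx=[(i+155.5,int(g[i])) for i in np.argsort(-abs(g))[:8]]
    print(v,sorted(idx), im[v,178:196].sum(1)//3)
for u in (205,240,270,300,330):
    col=im[95:130,u].sum(1)//3; print(u,col)
E
```

```text
15 [(np.float64(163.5), -38), (np.float64(164.5), -123), (np.float64(182.5), 37), (np.float64(183.5), 98), (np.float64(194.5), -79), (np.float64(195.5), -35), (np.float64(333.5), 51), (np.float64(334.5), 61)] [213 213 212 216 193 125  90  86  86  89  85  87  88  88  86  85  85 123]
30 [(np.float64(165.5), -79), (np.float64(166.5), -56), (np.float64(184.5), 86), (np.float64(195.5), -80), (np.float64(255.5), 134), (np.float64(271.5), -122), (np.float64(272.5), -39), (np.float64(333.5), 82)] [216 216 214 214 217 190 129  93  92  94  92  94  92  93  93  91  91  93]
60 [(np.float64(167.5), -53), (np.float64(168.5), -76), (np.float64(169.5), -19), (np.float64(186.5), 117), (np.float64(197.5), -67), (np.float64(198.5), -54), (np.float64(331.5), 61), (np.float64(332.5), 61)] [215 216 217 217 214 213 216 208 121  98  96  97  96  98  99  98  99  97]
75 [(np.float64(168.5), -17), (np.float64(169.5), -128), (np.float64(187.5), 129), (np.float64(197.5), -14), (np.float64(198.5), -67), (np.float64(199.5), -44), (np.float64(331.5), 81), (np.float64(332.5), 42)] [215 215 217 218 216 214 214 216 218 
[... 634 characters left out ...]
52 141 107  94  96  96  94  93  93  93  89
  92  92  88  82  89  90  90  91  91  89  90  92  91  91  91  91  90]
240 [162 156 148 156 161 154 156 165 157  98  94  94  96  93  94  92  93  92
  90  85  87 125 158 156 155 155 156 155 155 153 152 152 155 155 155]
270 [153 140 137 149 150 143 144 159 147  86  92  96  93  95  92  91  87  87
  87  84  87 132 161 159 156 154 155 156 154 155 155 152 152 152 153]
300 [167 159 160 165 157 153 149 151 138  96  92  90  90  88  88  89  87  90
  88  86  85 127 158 157 156 155 156 154 154 155 152 154 155 157 157]
330 [162 158 149 139 136 133 136 138 125  96  94  91  87  89  88  89  90  90
  90  85  93 132 160 157 156 155 156 154 156 156 156 155 155 153 153]
```

```bash
python3 - <<'E'
from h import *
from go import rel
c=np.load("w4.npy",allow_pickle=True).item()
for v,o,i,r in((15,164.8,183.7,333.9),(30,166.4,185.2,333.9),(60,168.6,187,332.4),(75,169.9,188,331.8),(90,171.4,189,331.2)):
    a=rel(onz(c,o,v,22)); b=rel(onz(c,i,v,28)); b22=rel(onz(c,i,v,22)); print(v,a.round(1),b.round(1),"gap %.2f"%(a[1]-12-b[1]),"visible bar %.2f"%(a[1]-b22[1]))
for u in(240,270,300): print(rel(onz(c,u,104,28)).round(2), rel(onz(c,u,116,0)).round(2), rel(onz(c,u,116,28)).round(2))
# felt edges
print(rel(onz(c,198.7,75,28)), rel(onz(c,331.8,75,28)))
E
```

```text
15 [16.4 60.3] [14.8 46.9] gap 1.35 visible bar 11.85
30 [ 7.8 60.1] [ 6.4 46.6] gap 1.41 visible bar 11.91
60 [-9.8 60.3] [-10.7  46.9] gap 1.42 visible bar 11.91
75 [-18.9  60.3] [-19.6  46.9] gap 1.36 visible bar 11.85
90 [-28.2  60.2] [-28.6  47. ] gap 1.16 visible bar 11.66
[-37.51  14.51] [-45.69  17.77] [-45.06  14.79]
[-37.62  -4.98] [-45.81  -4.38] [-45.16  -4.9 ]
[-37.69 -24.49] [-45.9  -26.54] [-45.24 -24.59]
[-19.64106325  40.11795109] [-20.0214282  -44.51233323]
```

The holder looks seated, but the edges leave up to about 1 mm of doubt in y. I'll give it one gentle +y nudge with a finger's back to settle it.

```bash

python3 -m pendant '[[0.6,0.03,0.023,0,0,0,0],[0.6,0.06,0.046,0,0,0,0],[0.6,0.09,0.07,0,0,0,0],[0.6,0.12,0.091,0,0,0,-0.004],[0.6,0.12,0.091,0,0,0,-0.004]]' |grep force
python3 -m pendant '[[0.6,0,0,0.03,0,0,0],[0.6,0,0,0.055,0,0,0],[0.6,0,0,0.079,0,0,0],[0.6,0,0,0.079,0,0,0],[0.6,0,0,0.079,0,0,0]]' |grep force; python3 go.py
python3 -m pendant '[[0.6,0,-0.003,0,0,0,0],[0.6,0,-0.006,0,0,0,0],[0.6,0,-0.009,0,0,0,0],[0.6,0,-0.011,0,0,0,0],[0.6,0,-0.013,0,0,0,0]]' |grep force; python3 go.py
```

```text
force: [0.9, 1.1, 0.2]
force: [0.1, -0.8, -0.4]
t13.78 stop-rel [   2.8 -105.1] z18.1 yaw -0.25 F [ 0.1 -0.8 -0.4] w34.4
force: [-0.4, 0.3, -0.1]
t14.20 stop-rel [  3.3 -91.4] z19.0 yaw -0.22 F [-0.4  0.3 -0.1] w35.0
```

```bash

for i in 1; do python3 -m pendant '[[0.6,0,-0.002,0,0,0,0],[0.6,0,-0.004,0,0,0,0],[0.6,0,-0.005,0,0,0,0],[0.6,0,-0.006,0,0,0,0],[0.6,0,-0.006,0,0,0,0]]' |grep force; python3 go.py; done
python3 -m pendant '[[0.6,0,-0.001,0,0,0,0],[0.6,0,-0.002,0,0,0,0],[0.6,0,-0.003,0,0,0,0],[0.6,0,-0.004,0,0,0,0],[0.6,0,-0.004,0,0,0,0]]' |grep force; python3 go.py
```

```text
force: [0.5, 0.2, -0.4]
t14.62 stop-rel [  3.3 -85.2] z18.9 yaw -0.21 F [ 0.5  0.2 -0.4] w34.9
force: [0.4, -0.6, -0.2]
t15.03 stop-rel [  3.4 -81.1] z18.9 yaw -0.21 F [ 0.4 -0.6 -0.2] w35.2
```

```bash

python3 -m pendant '[[0.6,0,-0.001,0,0,0,0],[0.6,0,-0.002,0,0,0,0],[0.6,0,-0.003,0,0,0,0],[0.6,0,-0.004,0,0,0,0],[0.6,0,-0.004,0,0,0,0]]' |grep force; python3 go.py
python3 -m pendant '[[0.6,0,-0.001,0,0,0,0],[0.6,0,-0.002,0,0,0,0],[0.6,0,-0.003,0,0,0,0],[0.6,0,-0.003,0,0,0,0],[0.6,0,-0.003,0,0,0,0]]' |grep force; python3 go.py
```

```text
force: [0.3, -1.6, -0.5]
t15.45 stop-rel [  3.3 -77.3] z18.8 yaw -0.20 F [ 0.3 -1.6 -0.5] w34.6
force: [2.3, -11.7, 0.6]
t15.87 stop-rel [  3.3 -77.1] z18.9 yaw -0.23 F [  2.3 -11.7   0.6] w34.5
```

The nudge stopped hard at 11.7 N without any travel, so the holder was seated. On to the gate: retract, lift, close the fingers and go to the gate's outer side.

```bash

python3 -m pendant '[[0.6,0,0.006,0,0,0,0],[0.6,0,0.012,0,0,0,0],[0.6,0,0.012,-0.03,0,0,0],[0.6,0,0.012,-0.06,0,0,0],[0.6,0,0.012,-0.085,0,0,0]]' |grep force
python3 -m pendant '[[1,-0.015,-0.025,-0.005,0,0,0],[1,-0.03,-0.05,-0.005,0,0,0],[1,-0.048,-0.08,-0.005,0,0,0],[1,-0.066,-0.11,-0.005,0,0,0],[1,-0.08,-0.13,-0.005,0,0,0]]' 10 |grep force
python3 -m pendant '[[1,-0.01,-0.02,0,0,0,0],[1,-0.025,-0.04,0,0,0,0],[1,-0.042,-0.067,0,0,0,0],[1,-0.042,-0.067,0,0,0,0],[1,-0.042,-0.067,0,0,0,0]]' |grep force
python3 - <<'E'
from h import *
from go import show
show()
c=cam("wrist"); im=c["image"]; cv2.imwrite("pics/wrist5.png",im)
E
python3 go.py -115 105 20 0
```

```text
force: [0.3, 0.1, 0.4]
force: [-1.1, 0.8, 0.7]
force: [0.1, -0.4, -1.4]
t17.12 stop-rel [-118.8  113.1] z109.6 yaw 0.00 F [ 0.1 -0.4 -1.4] w0.3
t17.17 stop-rel [-118.4  112.2] z109.5 yaw -0.09 F [ 0.2  0.2 -0.7] w0.7
delta [0.0042 0.0062 0.0895] [ 0.0113  0.0093 -0.0015] n 90.0
```

View pics/wrist5.png

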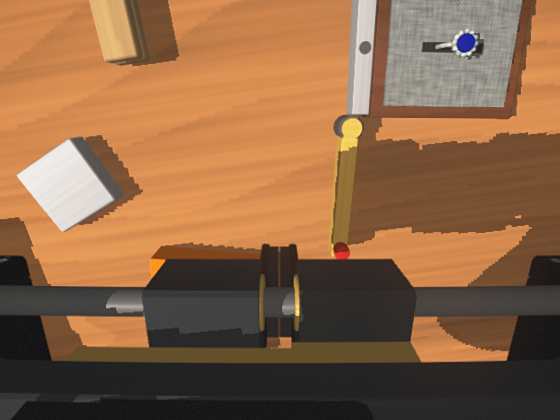

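The fingers are at (280,255), the gate runs from (350,128) to its knob at (341,252), and the orange decoy's edge is at row 248. I'll check the clearance before going down.

```bash
python3 - <<'E'
from meas import *
from go import rel
for n in("wrist","top"):
    c=cam(n); im,H,S,V,blob,world=meas(c)
    o=(H>3)&(H<13)&(S>225)&(V>200)
    nn,l,st,ce=cv2.connectedComponentsWithStats(o.astype(np.uint8))
    for i in np.argsort(-st[1:,4])[:2]+1: print(n,st[i])
    m=l==(np.argmax(st[1:,4])+1); w=np.array([rel(q) for q in world(m,28)]); print("max x",w[w[:,0].argmax()],"min y",w[w[:,1].argmin()])
print("edge",[rel(onz(cam("wrist"),u,v,28)).round() for u,v in((160,250),(265,247))])
E
```

```text
wrist [150 259   2   1   2]
max x [-150.68707901  211.07730003] min y [-150.68892279  210.29440476]Traceback (most recent call last):
  File "<stdin>", line 8, in <module>
    return _wrapfunc(a, 'argmax', axis=axis, out=out, **kwds)
    return bound(*args, **kwds)
ValueError: attempt to get argmax of an empty sequence
```

```bash

python3 -m pendant '[[1,0.01,0.007,0,0,0,0],[1,0.01,0.007,0.02,0,0,0],[1,0.01,0.007,0.05,0,0,0],[1,0.01,0.007,0.075,0,0,0],[1,0.01,0.007,0.089,0,0,0]]' |grep force; python3 go.py
python3 -m pendant '[[1,0,0.005,0,0,0,0],[1,0,0.01,0,0,0,0],[1,0,0.015,0,0,0,0],[1,0,0.02,0,0,0,0],[1,0,0.025,0,0,0,0]]' |grep force; python3 go.py -113 41 20 0 -98 11 20 0
```

```text
force: [0.1, -1.1, -0.4]
t17.68 stop-rel [-108.9  100.6] z17.7 yaw -0.39 F [ 0.1 -1.1 -0.4] w0.4
force: [-0.6, 1.7, -0.0]
t18.10 stop-rel [-108.3   75.5] z19.3 yaw -0.43 F [-0.6  1.7 -0. ] w0.4
delta [-0.0045  0.0345 -0.0002] [ 0.0119  0.0105 -0.0074] n 35.0
delta [ 0.0107  0.0644 -0.    ] [ 0.0119  0.0105 -0.0074] n 65.0
```

```bash

python3 -m pendant '[[1,-0.002,0.007,0,0,0,0],[1,-0.003,0.014,0,0,0,0],[1,-0.004,0.021,0,0,0,0],[1,-0.004,0.028,0,0,0,0],[1,-0.003,0.035,0,0,0,0]]' |grep force; python3 go.py
python3 -m pendant '[[1,0.002,0.006,0,0,0,0],[1,0.005,0.012,0,0,0,0],[1,0.008,0.018,0,0,0,0],[1,0.011,0.024,0,0,0,0],[1,0.015,0.03,0,0,0,0]]' |grep force; python3 go.py
python3 - <<'E'
from h import *
c=cam("wrist"); im=c["image"]; cv2.imwrite("pics/wrist6.png",im)
E
python3 go.py -80 0 20 0 -69 -5 20 0
```

```text
force: [-0.1, 2.2, 1.4]
t18.52 stop-rel [-111.8   39.8] z20.0 yaw -0.41 F [-0.1  2.2  1.4] w0.8
force: [-0.7, 1.9, 0.2]
t18.93 stop-rel [-97.    8.8] z20.0 yaw -0.42 F [-0.7  1.9  0.2] w0.3
t18.98 stop-rel [-96.4   8.2] z20.0 yaw -0.47 F [ 1.2 -1.8 -1.3] w0.2
delta [ 0.0165  0.008  -0.0001] [ 0.0125  0.0112 -0.0082] n 18.0
delta [ 0.0276  0.0129 -0.0001] [ 0.0125  0.0112 -0.0082] n 30.0
```

View pics/wrist6.png

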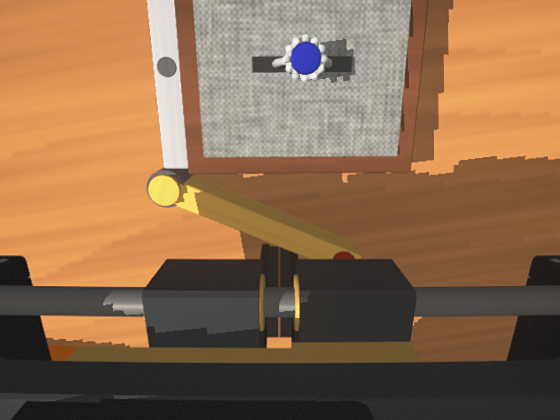

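The gate has about 25° left, running from (165,188) to its knob at (345,258), and the holder is still in place. I'll finish the closing slowly.

```bash

python3 -m pendant '[[1,0.005,0.003,0,0,0,0],[1,0.01,0.005,0,0,0,0],[1,0.015,0.008,0,0,0,0],[1,0.019,0.01,0,0,0,0],[1,0.022,0.012,0,0,0,0]]' |grep force; python3 go.py
python3 -m pendant '[[1,0.001,0,0,0,0,0],[1,0.002,0,0,0,0,0],[1,0.003,0,0,0,0,0],[1,0.004,0,0,0,0,0],[1,0.004,0,0,0,0,0]]' |grep force; python3 go.py
python3 -m pendant '[[1,0.001,0,0,0,0,0],[1,0.002,0,0,0,0,0],[1,0.003,0,0,0,0,0],[1,0.004,0,0,0,0,0],[1,0.004,0,0,0,0,0]]' |grep force; python3 go.py
```

```text
force: [-0.5, 0.2, -0.1]
t19.40 stop-rel [-73.9  -4.2] z19.8 yaw -0.48 F [-0.5  0.2 -0.1] w0.8
force: [-0.5, 0.2, 0.1]
t19.82 stop-rel [-70.   -4.2] z19.7 yaw -0.47 F [-0.5  0.2  0.1] w0.8
force: [-9.3, 3.8, 5.0]
t20.23 stop-rel [-69.1  -4.8] z19.3 yaw -0.51 F [-9.3  3.8  5. ] w0.3
```

```bash

python3 -m pendant '[[1,-0.01,0,0,0,0,0],[1,-0.03,0,0,0,0,0],[1,-0.045,0,-0.02,0,0,0],[1,-0.045,0,-0.05,0,0,0],[1,-0.045,0,-0.085,0,0,0]]' |grep force
python3 -m pendant '[[1,0,0,0,0,0,0],[1,0,0,0,0,0,0],[1,0,0,0,0,0,0],[1,0,0,0,0,0,0],[1,0,0,0,0,0,0]]' >/dev/null; python3 go.py
python3 - <<'E'
from h import *
c=cam("wrist"); np.save("w7.npy",c,allow_pickle=True); cv2.imwrite("pics/wrist7.png",cv2.resize(c["image"],None,fx=1.42,fy=1.42,interpolation=cv2.INTER_CUBIC))
E
```

```text
force: [1.3, 0.3, 0.7]
t21.07 stop-rel [-114.5   -4.1] z103.7 yaw -0.47 F [-0.2  0.  -0.1] w0.3
```

View pics/wrist7.png

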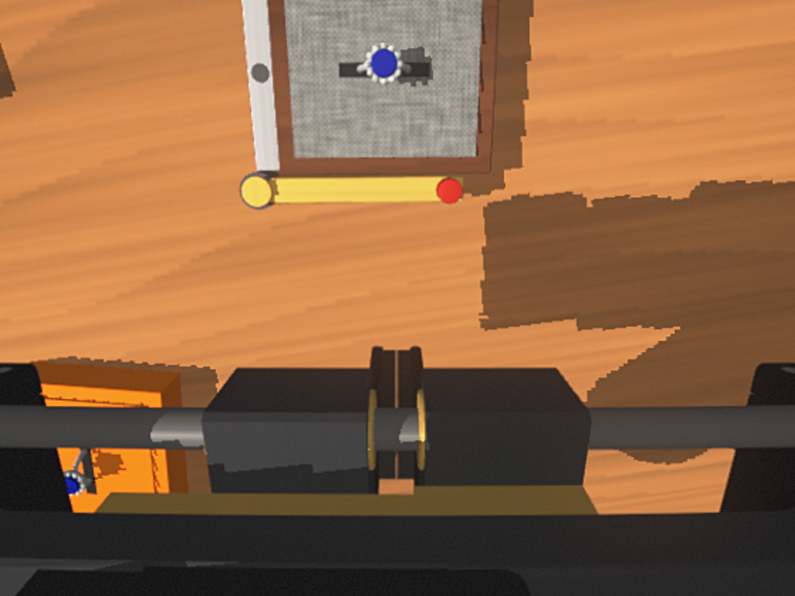

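The gate bar now lies parallel to the holder's front, from (257,190) to its knob at (449,190), and the holder is in the corner. The arm is clear, so I'm handing in.

```bash
python3 -c "
from h import *
print(arm.get_state()['force']); sign_off()"
```

```text
[-0.48195629 -0.94821574 -0.01128349]
the job is handed in; nothing more can be done
```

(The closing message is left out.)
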